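# Turn the marble dish to the exerciser's side and hold it

### The job

For the hand exercise at the dining table, take the marble dish by the wooden grip of its hoop and lift it level about 10 cm above its trivet without turning it yet. Then, up there, turn it slowly a quarter turn so that the gap in its rim faces straight at the mug (the person sits on that side), keeping the dish level and over the trivet and the marble in the middle, inside the ring, all the time. Finish holding the dish still like that, without letting go or putting it down, and leave the mug, the pill bottle, the blood-pressure monitor and the pill organiser where they are.

Things in the scene. Friction and masses are not known exactly. Their poses are not given: they have to be found in the camera images.
- dish: White round dish, 128 mm across, 280 g, loose on the trivet. Origin: centre of its underside; z up. Inside a shallow 10 degree cone, lowest in the middle. Its rim (6 mm thick, top 30 mm above the origin) has one gap, about 50 mm wide, on the dish's +x axis; at the start the gap looks roughly along the trivet's +x. A 6 mm wire hoop rises from the rim at +y and -y to a wooden grip bar over the middle.
- dish_grip (a point): Centre of the wooden grip bar of the hoop, 112 mm straight above the dish's origin. The bar is 70 mm long along the dish's y, 14 mm thick along the dish's x (pinch it across this, fingers to the +x and -x side) and 24 mm tall. Same axes as the dish. Nothing else is within 50 mm of it, apart from the hoop wires that slope down from the ends of the bar.
- dish_centre (a point): Lowest point of the dish's inside, in its middle, 6 mm above the dish's origin. A thin dark ring of 22 mm radius is drawn round it; the marble's centre must stay inside it (seen from above).
- marble_center (a point): Centre of the loose glass marble, 25 mm across, 21 g, that lies in the middle of the dish. It rolls when the dish tips or is jerked.
- trivet: Dark wooden square trivet, 160 x 160 x 10 mm, fixed to the table. Origin: centre of its underside, on the table; z up, x and y along its sides.
- mug: White mug, open at the top, with a side handle, 80 mm across, 92 mm tall, loose. Origin: centre of its underside. It stands about 165 mm from the trivet's middle, either on the trivet's +y or its -y side; the pill bottle stands on the other side. Its own yaw means nothing.
- pills: White closed pill bottle with screw cap, 60 mm across, 105 mm tall, loose. Origin: centre of its underside. Leave it alone.
- monitor: Grey blood-pressure monitor with a sloping display, 110 x 140 mm, about 60 mm tall, loose, on the table about 230 mm from the trivet's middle towards the trivet's +x. Origin: centre of its underside. Leave it alone.
- organiser: Flat white pill organiser with seven clear lids, 60 x 210 x 29 mm, loose, off to the robot's left. Origin: centre of its underside. Leave it alone.
Mind the look-alikes: they are no part of the job. Leave any blue or purple look-alike of the mug alone. There is more than one size of the trivet; the job needs the smaller.

How it is judged:
By the outcome, as a careful person would: the job done as asked, in the order asked, and still so for the second after the job is handed in, while the arm keeps its last pose, push and grip.
It also fails if it takes over 48 s, if anything falls off the work surface, if the arm or the gripper's body presses on something with over 40 N, if the wrist force passes 120 N, or if a joint passes its speed limit or range.

### The arm

A 6-joint arm with a two-finger parallel gripper is mounted at the origin on the work surface. World frame = base frame: x ahead of the robot, y to its left, z up, the work surface at z = 0. Lengths are in m, angles in rad, forces in N, time in s.
With the tool pointing down it reaches from about 0.375 to 0.9 m from the base axis. Payload 3.1 kg.
Tool frame: the origin (TCP) lies at the very end of the fingers, on their centre line; the grasp point (between the pads) lies 19 mm behind it; z points along the fingers, y is the direction in which the jaws open and shut (so a half turn about z gives the same grasp; the last joint's range is limited). The gripper opens to 85 mm and grips with 20 to 120 N. Pads are 22 mm wide; open, the fingers measure 114 mm over their backs; the gripper's body (76 mm by 85 mm) begins 54 mm behind the grasp point. The pads swing forward as they close: fully open they stand 13 mm farther back than shut.
Start: joints at [-1.472, 0.527, 1.433, -0, 1.181, -0.178], TCP at [0.171, -0.601, 0.231] pointing down, gripper open.
Joint ranges: [-3.08, 3.08], [-0.75, 2.2], [0.22, 2.44], [-1.43, 4.57], [0, 2.65], [-2.85, 2.85]. Speed limits (rad/s): [2.79, 2.79, 3.14, 3.14, 3.14, 3.14].

### API

Orientations are given as a unit quaternion [x, y, z, w].
In Python, from station import manip gives the robot as it stands.
- The arm moves only by the tool send_rows, never from a script. Its argument "motion" is a list of rows, each an object with "gripper": the finger opening in mm, from 0 to 85.4; "travel": the shift along the tool's x, y, z in mm, a list of three; "rotation": the turn, a rotation vector about the tool's x, y, z in degrees, a list of three. In form: [{"gripper": gripper, "travel": [x, y, z], "rotation": [ax, ay, az]}, ...]. A call has 1 to 12 rows; each row shifts and turns the commanded pose from where the row before left it, along the tool's axes as they then stand; what a row does not reach is not made up. A row lasts 1/12 s, in which the tool goes at most 41.7 mm and 7.16 degrees, less where a joint would pass 70% of its speed; a pose out of reach is approached as far as the arm can. A call is refused whole if a number of a shift passes 41.7 or a number of a turn 7.16, either way. A call with a gripper value outside its range is refused whole. The fingers move at their own pace and stop on an object; "newtons" is the grip in N (left out, the last holds). Time passes only in rows, so rows that do not move let the fingers close. It gives the time, the measured TCP pose, the force and the opening at its end, in the units of the state.
- manip.sense(): the state, without advancing time (a new reading comes with each control period).
- manip.snapshot(name): name is "scene" or "top" or "wrist"; returns the picture (400x640x3 uint8, red, green, blue); there is no depth.
- manip.calibration(name): a dict with "fx", "fy", "cx", "cy" (pixels), "cam_to_world" (4x4, takes a point from camera to world coordinates). Camera axes: x right, y down, z forward; pixel columns grow to the right and rows downward; lengths in m; the calibration is good to about 2 mm. A picture is of the moment at which its call begins: read the wrist's pose just before it. calibration takes no time and is no camera call; for the wrist camera it gives the pose at the moment of the call.
- manip.sign_off(): hands the job in, once; it reports no verdict.
The state is a dict: "t": time; "q": joint angles; "qd": joint speeds; "tau": joint torques, N m; "tcp_pos": TCP position; "tool_rot": TCP orientation; "force": force on the tool from outside, world axes, zero at the start; "ft_torque": the same for the moment, N m; "finger_gap": opening from 0.0 (shut) to 1.0 (fully open).
Only numpy, scipy, OpenCV 4.12 (cv2) and the standard library are available. Lean on these libraries where they do the work, as an engineer would, in place of code of your own. Each camera call takes 0.05 s, during which the arm holds its last target. There are 200 camera calls.

## Working session

There is one attempt and no reset: what is moved stays moved. The work goes in short steps, Python scripts to look and compute and a tool call to move; the robot and the scene stay as the last step left them, time stands still between calls to the robot, and variables do not carry over. Pictures are saved under pics/ and viewed, about 8 in all and at most 12, crops included, and the job is handed in when it is done.

Besides the shell and the picture viewer there is one more tool, called by a JSON object that holds its "fn" and its "kwargs", one argument or row to a line. send_rows: Moves the arm, as the interface text tells. Its arguments: {"type":"object","properties":{"motion":{"type":"array","items":{"type":"object","properties":{"gripper":{"type":"number"},"travel":{"type":"array","items":{"type":"number"}},"rotation":{"type":"array","items":{"type":"number"}}}}},"newtons":{"type":"number"}},"required":["motion"]}

```bash
mkdir -p pics; cat > h.py <<'E'
import numpy as np, cv2
from station import manip
def snap(n,f):
    p=manip.snapshot(n); cv2.imwrite('pics/'+f,p[:,:,::-1]); return p
def ray(n,u,v,c=None):
    c=c or manip.calibration(n); T=np.array(c['cam_to_world'])
    d=T[:3,:3]@np.array([(u-c['cx'])/c['fx'],(v-c['cy'])/c['fy'],1]); return T[:3,3],d/np.linalg.norm(d)
def onz(n,u,v,z,c=None):
    o,d=ray(n,u,v,c); return o+d*(z-o[2])/d[2]
def tri(rs):
    A=np.zeros((3,3));b=np.zeros(3)
    for o,d in rs:
        P=np.eye(3)-np.outer(d,d);A+=P;b+=P@o
    x=np.linalg.solve(A,b); return x,[np.linalg.norm((np.eye(3)-np.outer(d,d))@(x-o)) for o,d in rs]
def proj(n,p,c=None):
    c=c or manip.calibration(n); q=np.linalg.inv(np.array(c['cam_to_world']))@np.append(p,1)
    return c['fx']*q[0]/q[2]+c['cx'],c['fy']*q[1]/q[2]+c['cy']
E
python3 - <<'E'
from h import *
np.set_printoptions(precision=4,suppress=True)
print(manip.sense())
for n in('top','scene'):
    snap(n,n+'1.png'); c=manip.calibration(n); print(n,c['fx'],c['cx'],c['cy'],np.array(c['cam_to_world']))
E
```

```text
{'t': 0.0, 'q': array([-1.4715,  0.5285,  1.4339,  0.    ,  1.1814, -0.1785]), 'qd': array([-0.0001, -0.0002, -0.0015,  0.0007,  0.0003, -0.0003]), 'tau': array([ -0.0029, -44.2362, -17.8025,  -0.0003,   0.0085,  -0.    ]), 'tcp_pos': array([ 0.1714, -0.6003,  0.2303]), 'tool_rot': array([ 0.9904,  0.1385,  0.    , -0.0011]), 'force': array([-0.1266,  0.6975, -0.8989]), 'ft_torque': array([ 0.0278, -0.0279,  0.005 ]), 'finger_gap': 1.0007594130436088}
top 386.0389620226562 318.5381562358342 198.23359060054727 [[ 0.0024 -0.9952  0.0982  0.45  ]
 [-0.9999 -0.0015  0.0099  0.1123]
 [-0.0097 -0.0982 -0.9951  1.1868]
 [ 0.      0.      0.      1.    ]]
scene 377.3267981130087 324.64723890438916 199.7048545753344 [[ 0.4706  0.6862 -0.5547  1.1425]
 [ 0.8823 -0.3609  0.3021 -0.1951]
 [ 0.0071 -0.6316 -0.7753  0.9394]
 [ 0.      0.      0.      1.    ]]
```

View pics/top1.png

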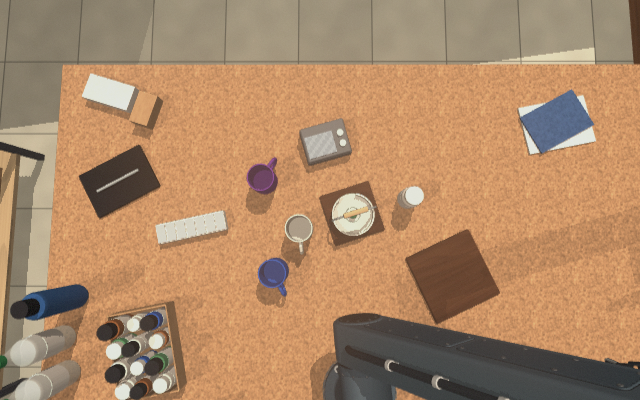

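View pics/scene1.png

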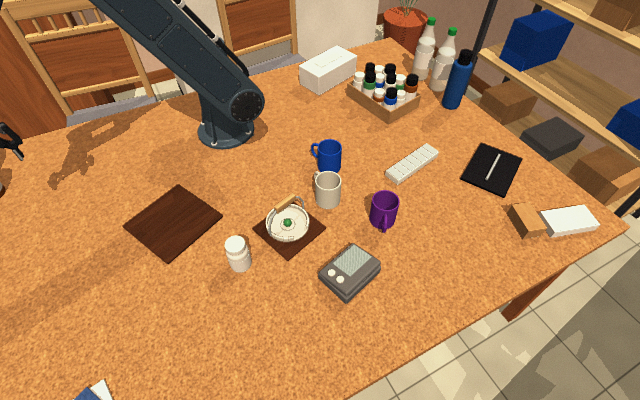

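The top view shows the white mug at (299,228), blue mug (273,272) and purple mug (262,178). The small trivet with the dish is at (352,213) and the large trivet at (452,275). Pills are at (413,196), the monitor at (326,142) and the organiser at (191,228). The white mug and the smaller trivet fit the description. I'll confirm both in one enlarged crop.

```bash
python3 - <<'E'
from h import *
a=cv2.imread('pics/top1.png')[165:265,280:440]; b=cv2.imread('pics/scene1.png')[165:275,220:380]
r=lambda x:cv2.resize(x,None,fx=5,fy=5,interpolation=cv2.INTER_CUBIC)
cv2.imwrite('pics/c1.png',cv2.resize(a,(800,500),interpolation=cv2.INTER_CUBIC)); cv2.imwrite('pics/c2.png',cv2.resize(b,(800,550),interpolation=cv2.INTER_CUBIC))
E
```

```text
(no output)
```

View pics/c1.png

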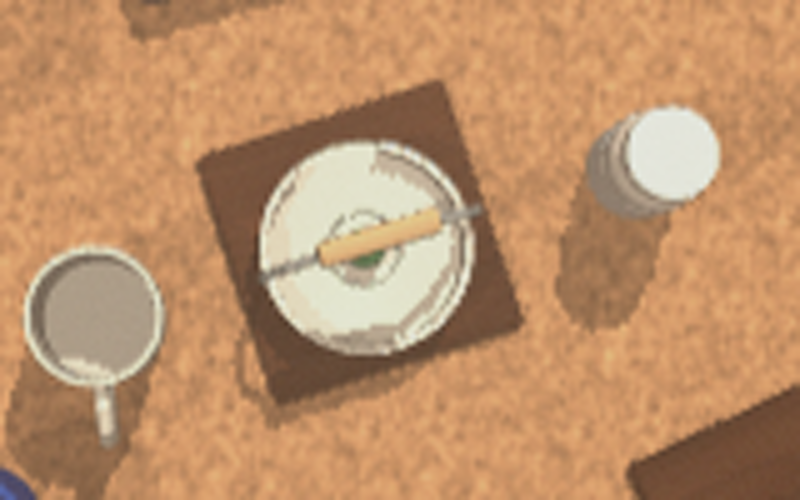

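View pics/c2.png

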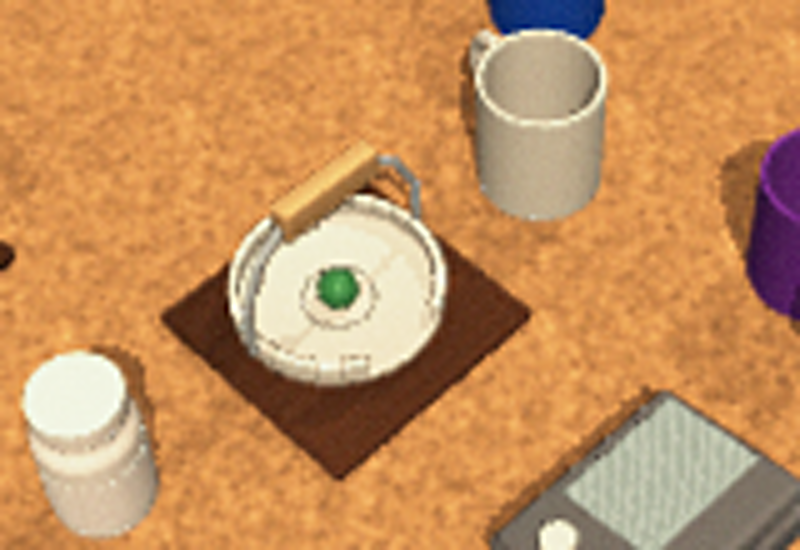

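The crop confirms the white mug (crop 95,315), the small trivet holding the dish, and the green marble within the ring. The rim gap is up-left at about crop (335,155), towards the monitor. Now measuring.

```bash
python3 - <<'E'
from h import *
np.set_printoptions(precision=4,suppress=True)
ends={};cen={}
for n,(x0,x1,y0,y1) in {'top':(340,372,203,222),'scene':(270,302,190,215)}.items():
    im=cv2.imread(f'pics/{n}1.png');hsv=cv2.cvtColor(im,cv2.COLOR_BGR2HSV)
    m=np.zeros(im.shape[:2],np.uint8); s=cv2.inRange(hsv,(8,70,140),(28,255,255)); m[y0:y1,x0:x1]=s[y0:y1,x0:x1]
    k,l,st,ce=cv2.connectedComponentsWithStats(m); 
    i=1+np.argmax(st[1:,4]); r=cv2.minAreaRect(np.argwhere(l==i)[:,::-1].astype(np.float32)); print(n,st[i],ce[i],r); cen[n]=ce[i]
    b=cv2.boxPoints(r); o=sorted([(np.linalg.norm(b[0]-b[1]),(b[0]+b[3])/2,(b[1]+b[2])/2),(np.linalg.norm(b[1]-b[2]),(b[0]+b[1])/2,(b[2]+b[3])/2)],key=lambda z:z[0])[1]
    ends[n]=sorted(o[1:],key=lambda p:p[0]); print(ends[n])
print('centre',tri([ray(n,*cen[n]) for n in cen]))
# left in top = +y ; right in scene=+y
P=tri([ray('top',*ends['top'][0]),ray('scene',*ends['scene'][1])]);Q=tri([ray('top',*ends['top'][1]),ray('scene',*ends['scene'][0])])
print(P,Q,np.linalg.norm(P[0]-Q[0])); d=P[0]-Q[0]; print('bar yaw(y axis->x) deg',np.degrees(np.arctan2(-d[0],d[1])))
tp=[onz('top',*e,.134) for e in ends['top']];d=tp[0]-tp[1];print('top only',(tp[0]+tp[1])/2,np.linalg.norm(d),np.degrees(np.arctan2(-d[0],d[1])))
im=cv2.imread('pics/top1.png');hsv=cv2.cvtColor(im,cv2.COLOR_BGR2HSV)
C=np.array([onz('top',280+u/5,165+v/5,.01) for u,v in [(195,160),(440,82),(522,325),(282,405)]])
print('trivet',C,C.mean(0)); e=C[1]-C[2]+C[0]-C[3];print('trivet yaw',np.degrees(np.arctan2(e[1],e[0])),np.linalg.norm(np.diff(C,axis=0),axis=1))
m=onz('top',280+94/5,165+316/5,.092);m2=onz('scene',220+540/5,165+78/5,.092);print('mug',m,m2,tri([ray('top',280+94/5,165+316/5),ray('scene',220+540/5,165+78/5)]))
d=onz('top',280+367/5,165+247/5,.04);print('dish rim centre',d)
pl=onz('top',280+672/5,165+154/5,.105);print('pills',pl)
t=C.mean(0);v=m-t;print('mug dir',np.degrees(np.arctan2(v[1],v[0])),np.linalg.norm(v[:2]))
g=onz('top',280+337/5,165+155/5,.03)-d;print('gap dir',np.degrees(np.arctan2(g[1],g[0])))
E
```

```text
top [343 206  26  12 134] [355.4776 211.9179] ((355.6499938964844, 211.9499969482422), (5.375871658325195, 25.298219680786133), 71.56504821777344)
[array([343.65, 215.95], dtype=float32), array([367.65, 207.95], dtype=float32)]
scene [270 190  32  24 549] [283.7978 198.7049] ((285.5, 201.5), (23.0, 31.0), 90.0)
[array([270. , 201.5], dtype=float32), array([301. , 201.5], dtype=float32)]
centre (array([0.5156, 0.0209, 0.1394]), [np.float64(0.0016512026642308897), np.float64(0.0016512026642309023)])
(array([0.5113, 0.0609, 0.099 ]), [np.float64(0.009504297608892591), np.float64(0.009504297608892645)]) (array([ 0.5232, -0.0153,  0.1568]), [np.float64(0.007056961061228587), np.float64(0.007056961061228654)]) 0.0964213953110881
bar yaw(y axis->x) deg 8.919471799717622
top only [0.5164 0.0214 0.134 ] 0.06916403587722374 18.527561549111415
trivet [[ 0.5699  0.1227  0.01  ]
 [ 0.6183 -0.0278  0.01  ]
 [ 0.4696 -0.076   0.01  ]
 [ 0.421   0.0697  0.01  ]] [0.5197 0.0221 0.01  ]
trivet yaw 18.77187158447458 [0.1581 0.1564 0.1535]
mug [0.4727 0.1789 0.092 ] [0.4751 0.1792 0.092 ] (array([0.4731, 0.1796, 0.0897]), [np.float64(0.0006401150446935722), np.float64(0.0006401150446935489)])
dish rim centre [0.5151 0.0201 0.04  ]
pills [ 0.564  -0.1464  0.105 ]
mug dir 106.67905986097001 0.1636454836403599
gap dir 16.79085850343853
```

{"fn": "send_rows", "kwargs": {
  "motion": [
    {"gripper": 85,"travel": [0,0,0],"rotation": [0,0,-7.1]},
    {"gripper": 85,"travel": [0,0,0],"rotation": [0,0,-7.1]},
    {"gripper": 85,"travel": [0,0,0],"rotation": [0,0,-7.1]},
    {"gripper": 85,"travel": [0,0,0],"rotation": [0,0,-7.1]},
    {"gripper": 85,"travel": [0,0,0],"rotation": [0,0,-7.1]},
    {"gripper": 85,"travel": [0,0,0],"rotation": [0,0,-7.1]},
    {"gripper": 85,"travel": [0,0,0],"rotation": [0,0,-7.1]},
    {"gripper": 85,"travel": [0,0,0],"rotation": [0,0,-7.1]},
    {"gripper": 85,"travel": [0,0,0],"rotation": [0,0,-7.1]},
    {"gripper": 85,"travel": [0,0,0],"rotation": [0,0,-7.1]},
    {"gripper": 85,"travel": [0,0,0],"rotation": [0,0,-7.1]},
    {"gripper": 85,"travel": [0,0,0],"rotation": [0,0,-7.1]}
  ]
}}

```text
t: 1.1
tcp_pos: [0.1714, -0.6006, 0.2307]
tool_rot: [0.633, 0.774, 0.0, -0.0]
force: [-0.3, 0.4, 1.2]
finger_gap: 0.996
```

{"fn": "send_rows", "kwargs": {
  "motion": [
    {"gripper": 85,"travel": [0,0,0],"rotation": [0,0,-7.1]},
    {"gripper": 85,"travel": [24,26.2,0],"rotation": [0,0,0]},
    {"gripper": 85,"travel": [24,26.2,0],"rotation": [0,0,0]},
    {"gripper": 85,"travel": [24,26.2,0],"rotation": [0,0,0]},
    {"gripper": 85,"travel": [24,26.2,0],"rotation": [0,0,0]},
    {"gripper": 85,"travel": [24,26.2,0],"rotation": [0,0,0]},
    {"gripper": 85,"travel": [24,26.2,0],"rotation": [0,0,0]},
    {"gripper": 85,"travel": [24,26.2,0],"rotation": [0,0,0]},
    {"gripper": 85,"travel": [24,26.2,0],"rotation": [0,0,0]},
    {"gripper": 85,"travel": [24,26.2,0],"rotation": [0,0,0]},
    {"gripper": 85,"travel": [24,26.2,0],"rotation": [0,0,0]},
    {"gripper": 85,"travel": [24,26.2,0],"rotation": [0,0,0]}
  ]
}}

```text
t: 2.1
tcp_pos: [0.363, -0.2584, 0.2312]
tool_rot: [0.586, 0.81, 0.0, -0.0]
force: [0.0, 0.5, 0.0]
finger_gap: 0.994
```

{"fn": "send_rows", "kwargs": {
  "motion": [
    {"gripper": 85,"travel": [24,26.2,0],"rotation": [0,0,0]},
    {"gripper": 85,"travel": [24,26.2,0],"rotation": [0,0,0]},
    {"gripper": 85,"travel": [24,26.2,0],"rotation": [0,0,0]},
    {"gripper": 85,"travel": [24,26.2,0],"rotation": [0,0,0]},
    {"gripper": 85,"travel": [24,26.2,0],"rotation": [0,0,0]},
    {"gripper": 85,"travel": [24,26.2,0],"rotation": [0,0,0]},
    {"gripper": 85,"travel": [24,26.2,0],"rotation": [0,0,0]},
    {"gripper": 85,"travel": [24,26.2,0],"rotation": [0,0,0]},
    {"gripper": 85,"travel": [24,26.2,0],"rotation": [0,0,-0.3]},
    {"gripper": 85,"travel": [0,0,0],"rotation": [0,0,0]}
  ]
}}

```text
t: 2.93
tcp_pos: [0.5216, 0.0236, 0.2313]
tool_rot: [0.582, 0.813, 0.002, 0.001]
force: [0.5, 0.2, 0.4]
finger_gap: 0.995
```

```bash
python3 - <<'E'
from h import *
np.set_printoptions(precision=4,suppress=True)
s=manip.sense();print(s['tcp_pos'],s['tool_rot'],s['q'])
import pickle
c=manip.calibration('wrist');pickle.dump(c,open('w1.pkl','wb'));snap('wrist','w1.png');print(c)
print([proj('wrist',p,c) for p in [(.5164,.0214,.134),(.473,.179,.092),(.515,.02,.01)]])
E
```

```text
[0.5216 0.0236 0.2313] [0.5819 0.8133 0.0017 0.0005] [-0.1706  0.3886  1.6908  0.0029  1.0598 -0.5006]
{'fx': 349.3833739795929, 'fy': 349.3833739795929, 'cx': 318.76683528522466, 'cy': 199.5348118320543, 'cam_to_world': array([[ 0.9465,  0.306 ,  0.1023,  0.4949],
       [ 0.3226, -0.8999, -0.2935,  0.1006],
       [ 0.0022,  0.3108, -0.9505,  0.3747],
       [ 0.    ,  0.    ,  0.    ,  1.    ]])}
[(np.float64(310.86439800264384), np.float64(203.74571036478838)), (np.float64(324.39336715417267), np.float64(-37.39274111770064)), (np.float64(311.44528061502746), np.float64(167.0277004811835))]
```

View pics/w1.png

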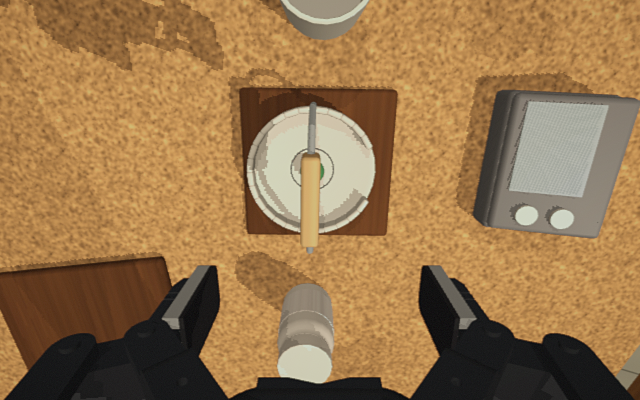

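Wrist view: the bar runs from (310,153) to (310,247), the dish is centred near (311,169), and the gap is on the right (+x, towards the monitor). The marble is visible in the ring next to the bar. Triangulating the bar with all three views.

```bash
python3 - <<'E'
from h import *
import pickle
np.set_printoptions(precision=4,suppress=True)
c=pickle.load(open('w1.pkl','rb'))
im=cv2.imread('pics/w1.png');hsv=cv2.cvtColor(im,cv2.COLOR_BGR2HSV)
for v in (165,185,205,225,232):
    m=[u for u in range(295,328) if hsv[v,u,1]>70 and hsv[v,u,2]>120]; print(v,m[0],m[-1])
print([(v,tuple(hsv[v,310])) for v in list(range(148,160))+list(range(238,254))])
# marble green
m=cv2.inRange(hsv,(40,60,30),(85,255,255));ys,xs=np.nonzero(m[150:190,290:340]);print('green',xs.min()+290,xs.max()+290,ys.min()+150,ys.max()+150)
# dish ellipse
S=tri([ray('top',355.5,212),ray('scene',285.4,201.4)]);print(S)
for a in [(310.5,200.5)]: print(tri([ray('top',355.5,212),ray('scene',285.4,201.4),ray('wrist',*a,c)]),onz('wrist',*a,.134,c))
E
```

```text
165 301 320
185 301 319
205 301 318
225 300 319
232 298 326
[(148, (np.uint8(26), np.uint8(25), np.uint8(152))), (149, (np.uint8(24), np.uint8(27), np.uint8(151))), (150, (np.uint8(23), np.uint8(29), np.uint8(151))), (151, (np.uint8(25), np.uint8(24), np.uint8(136))), (152, (np.uint8(25), np.uint8(23), np.uint8(136))), (153, (np.uint8(25), np.uint8(22), np.uint8(137))), (154, (np.uint8(17), np.uint8(100), np.uint8(120))), (155, (np.uint8(17), np.uint8(141), np.uint8(119))), (156, (np.uint8(17), np.uint8(142), np.uint8(122))), (157, (np.uint8(17), np.uint8(138), np.uint8(152))), (158, (np.uint8(17), np.uint8(130), np.uint8(183))), (159, (np.uint8(18), np.uint8(128), np.uint8(195))), (238, (np.uint8(20), np.uint8(118), np.uint8(211))), (239, (np.uint8(20), np.uint8(118), np.uint8(211))), (240, (np.uint8(20), np.uint8(116), np.uint8(211))), (241, (np.uint8(20), np.uint8(116), np.uint8(211))), (242, (np.uint8(20), np.uint8(119), np.uint8(212))), (243, (np.uint8(20), np.uint8(120), np.uint8(211))), (244, (np.uint8(20), np.uint8(118), np.uint8(212))), (245, (np.uint8(19), np.uint8(121), np.uint8(213))), (246, (np.uint8(18), np.uint8(129), np.uint8(204))), (247, (np.uint8(18), np.uint8(55), np.uint8(166))), (248, (np.uint8(28), np.uint8(19), np.uint8(157))), (249, (np.uint8(24), np.uint8(24), np.uint8(160))), (250, (np.uint8(26), np.uint8(24), np.uint8(159))), (251, (np.uint8(28), np.uint8(19), np.uint8(158))), (252, (np.uint8(30), np.uint8(18), np.uint8(158))), (253, (np.uint8(17), np.uint8(72), np.uint8(167)))]
green 321 323 164 178
(array([0.5168, 0.0218, 0.1284]), [np.float64(0.0004902586218870894), np.float64(0.0004902586218869829)])
(array([0.5164, 0.0218, 0.1279]), [np.float64(0.0005510100723965087), np.float64(0.0006414618618325248), np.float64(0.0005396655266855359)]) [0.5154 0.0237 0.134 ]
```

{"fn": "send_rows", "kwargs": {
  "motion": [
    {"gripper": 85,"travel": [0,-5.6,10],"rotation": [0,0,0]},
    {"gripper": 85,"travel": [0,0,12],"rotation": [0,0,0]},
    {"gripper": 85,"travel": [0,0,12],"rotation": [0,0,0]},
    {"gripper": 70,"travel": [0,0,12],"rotation": [0,0,0]},
    {"gripper": 70,"travel": [0,0,12],"rotation": [0,0,0]},
    {"gripper": 60,"travel": [0,0,12],"rotation": [0,0,0]},
    {"gripper": 50,"travel": [0,0,12],"rotation": [0,0,0]},
    {"gripper": 50,"travel": [0,0,12],"rotation": [0,0,0]},
    {"gripper": 50,"travel": [0,0,12],"rotation": [0,0,0]},
    {"gripper": 50,"travel": [0,0,12],"rotation": [0,0,0]},
    {"gripper": 50,"travel": [0,0,11],"rotation": [0,0,0]},
    {"gripper": 50,"travel": [0,0,0],"rotation": [0,0,0]}
  ]
}}

```text
t: 3.98
tcp_pos: [0.5116, 0.016, 0.1004]
tool_rot: [0.585, 0.811, -0.001, -0.002]
force: [-0.1, 0.7, 0.4]
finger_gap: 0.581
```

```bash
python3 - <<'E'
from h import *
import pickle
np.set_printoptions(precision=4,suppress=True)
s=manip.sense();print(s['tcp_pos'],s['tool_rot'],s['finger_gap'],s['force'])
c=manip.calibration('wrist');pickle.dump(c,open('w2.pkl','wb'));snap('wrist','w2.png')
c1=pickle.load(open('w1.pkl','rb'))
for z in(.128,.134):
  a,b=onz('wrist',310.5,157.5,z,c1),onz('wrist',309.7,246.5,z,c1);print(z,(a+b)/2,np.linalg.norm(a-b),np.degrees(np.arctan2(-(a-b)[0],(a-b)[1])))
print(proj('wrist',(.5164,.0218,.134),c),proj('wrist',s['tcp_pos'],c))
E
```

```text
[0.5116 0.016  0.1004] [ 0.5847  0.8112 -0.0013 -0.0023] 0.5814028336839818 [-0.1199  0.7133  0.436 ]
0.128 [0.5164 0.0192 0.128 ] 0.0700089858621366 17.890931944192584
0.134 [0.5159 0.0211 0.134 ] 0.0683062421953955 17.890931944192523
(np.float64(335.9843492660894), np.float64(307.15522978180087)) (np.float64(319.02640393499456), np.float64(270.7657097272156))
```

View pics/w2.png

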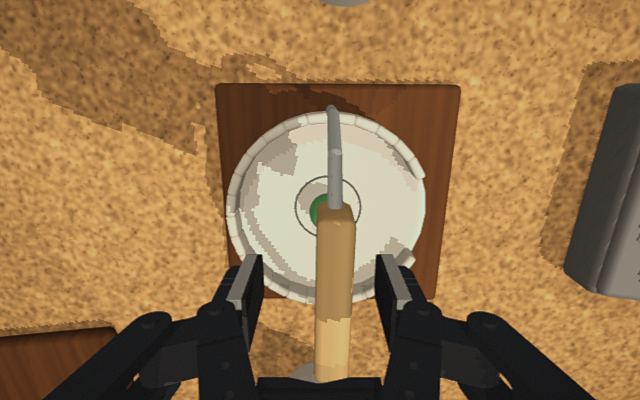

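The bar sits about 16 px right of the jaw centre line (column 335 against 319). The measured TCP agrees: it is about 6 mm short along tool y and 4 mm along tool x. Correcting.

{"fn": "send_rows", "kwargs": {
  "motion": [
    {"gripper": 50,"travel": [1.9,3.1,-1],"rotation": [0,0,0]},
    {"gripper": 50,"travel": [1.9,3.1,-1],"rotation": [0,0,0]},
    {"gripper": 50,"travel": [0,0,0],"rotation": [0,0,0]},
    {"gripper": 50,"travel": [0,0,0],"rotation": [0,0,0]},
    {"gripper": 50,"travel": [0,0,0],"rotation": [0,0,0]},
    {"gripper": 50,"travel": [0,0,0],"rotation": [0,0,0]}
  ]
}}

```text
t: 4.53
tcp_pos: [0.5185, 0.0226, 0.1046]
tool_rot: [0.584, 0.812, 0.0, 0.0]
force: [-1.0, 0.3, 0.8]
finger_gap: 0.585
```

```bash
cat > st.py <<'E'
from h import *
from scipy.spatial.transform import Rotation as R
np.set_printoptions(precision=4,suppress=True)
s=manip.sense();r=R.from_quat(s['tool_rot']);M=r.as_matrix()
print(s['t'],s['tcp_pos'],'yaw y',np.degrees(np.arctan2(M[1,1],M[0,1])),'tilt(mrad) z-axis',M[:2,2]*1e3,'level fix rotvec deg tool',np.degrees(np.cross([0,0,1],M.T@[0,0,-1])),s['finger_gap'],s['force'],s['ft_torque'],s['q'][5])
E
python3 st.py
```

```text
4.5333 [0.5185 0.0226 0.1046] yaw y 18.5311682386474 tilt(mrad) z-axis [ 0.4469 -0.0989] level fix rotvec deg tool [ 0.0225  0.0135 -0.    ] 0.584762964001973 [-1.0237  0.3483  0.7714] [ 0.0307 -0.0118 -0.0081] -0.4953257368591105
```

{"fn": "send_rows", "kwargs": {
  "motion": [
    {"gripper": 50,"travel": [-0.3,-2.4,1.6],"rotation": [0,0,0]},
    {"gripper": 40,"travel": [0,0,0],"rotation": [0,0,0]},
    {"gripper": 30,"travel": [0,0,0],"rotation": [0,0,0]},
    {"gripper": 24,"travel": [0,0,0],"rotation": [0,0,0]},
    {"gripper": 22,"travel": [0,0,0],"rotation": [0,0,0]},
    {"gripper": 20,"travel": [0,0,0],"rotation": [0,0,0]},
    {"gripper": 18,"travel": [0,0,0],"rotation": [0,0,0]},
    {"gripper": 18,"travel": [0,0,0],"rotation": [0,0,0]},
    {"gripper": 18,"travel": [0,0,0],"rotation": [0,0,0]}
  ],
  "newtons": 20
}}

```text
t: 5.28
tcp_pos: [0.5163, 0.0215, 0.1027]
tool_rot: [0.584, 0.812, 0.0, 0.0]
force: [0.6, -0.8, 0.4]
finger_gap: 0.212
```

```bash
python3 st.py
```

```text
5.2833 [0.5163 0.0215 0.1027] yaw y 18.51890436007863 tilt(mrad) z-axis [0.0152 0.0166] level fix rotvec deg tool [ 0.0011 -0.0006  0.    ] 0.21231342596572544 [ 0.5961 -0.7504  0.3578] [ 0.0326  0.0043 -0.011 ] -0.4981182212642707
```

Positioned to within 0.5 mm and level. Closing gently, then raising the grip force.

{"fn": "send_rows", "kwargs": {
  "motion": [
    {"gripper": 17,"travel": [0,0,0],"rotation": [0,0,0]},
    {"gripper": 16,"travel": [0,0,0],"rotation": [0,0,0]},
    {"gripper": 15,"travel": [0,0,0],"rotation": [0,0,0]},
    {"gripper": 14,"travel": [0,0,0],"rotation": [0,0,0]},
    {"gripper": 13,"travel": [0,0,0],"rotation": [0,0,0]},
    {"gripper": 10,"travel": [0,0,0],"rotation": [0,0,0]},
    {"gripper": 0,"travel": [0,0,0],"rotation": [0,0,0]},
    {"gripper": 0,"travel": [0,0,0],"rotation": [0,0,0]}
  ],
  "newtons": 20
}}

```text
t: 5.95
tcp_pos: [0.516, 0.0215, 0.1027]
tool_rot: [0.584, 0.812, -0.0, -0.0]
force: [-1.9, -1.3, 0.4]
finger_gap: 0.161
```

{"fn": "send_rows", "kwargs": {
  "motion": [
    {"gripper": 0,"travel": [0,0,0],"rotation": [0,0,0]},
    {"gripper": 0,"travel": [0,0,0],"rotation": [0,0,0]},
    {"gripper": 0,"travel": [0,0,0],"rotation": [0,0,0]},
    {"gripper": 0,"travel": [0,0,0],"rotation": [0,0,0]}
  ],
  "newtons": 60
}}

```text
t: 6.28
tcp_pos: [0.5161, 0.0215, 0.1028]
tool_rot: [0.584, 0.812, -0.0, -0.0]
force: [-2.1, -0.0, 3.1]
finger_gap: 0.156
```

```bash
python3 st.py
```

```text
6.2833 [0.5161 0.0215 0.1028] yaw y 18.522405664260734 tilt(mrad) z-axis [-0.2673 -0.0099] level fix rotvec deg tool [-0.0147 -0.0043  0.    ] 0.1563459597631535 [-2.0772 -0.0257  3.0517] [-0.1064  0.2912  0.0157] -0.4980797777255412
```

{"fn": "send_rows", "kwargs": {
  "motion": [
    {"gripper": 0,"travel": [0,0,-0.5],"rotation": [0,0,0]},
    {"gripper": 0,"travel": [0,0,-1],"rotation": [0,0,0]},
    {"gripper": 0,"travel": [0,0,-1.5],"rotation": [0,0,0]},
    {"gripper": 0,"travel": [0,0,-2],"rotation": [0,0,0]},
    {"gripper": 0,"travel": [0,0,-2],"rotation": [0,0,0]},
    {"gripper": 0,"travel": [0,0,-2],"rotation": [0,0,0]},
    {"gripper": 0,"travel": [0,0,-2],"rotation": [0,0,0]},
    {"gripper": 0,"travel": [0,0,-2],"rotation": [0,0,0]},
    {"gripper": 0,"travel": [0,0,-1.5],"rotation": [0,0,0]},
    {"gripper": 0,"travel": [0,0,-1],"rotation": [0,0,0]},
    {"gripper": 0,"travel": [0,0,-0.5],"rotation": [0,0,0]},
    {"gripper": 0,"travel": [0,0,0],"rotation": [0,0,0]}
  ]
}}

```text
t: 7.28
tcp_pos: [0.5163, 0.0215, 0.1188]
tool_rot: [0.584, 0.812, 0.0, 0.0]
force: [0.4, 0.8, -1.5]
finger_gap: 0.154
```

```bash
python3 st.py; python3 - <<'E'
from h import *
a=snap('wrist','w3.png');b=snap('scene','s3.png')
b=cv2.resize(b[160:260,220:380],(640,400),interpolation=cv2.INTER_CUBIC)
cv2.imwrite('pics/v3.png',cv2.resize(np.hstack([a[60:,180:480],b[:340]])[:,:,::-1],(800,290),interpolation=cv2.INTER_AREA))
E
```

```text
7.2833 [0.5163 0.0215 0.1188] yaw y 18.516002698554594 tilt(mrad) z-axis [ 0.2057 -0.0373] level fix rotvec deg tool [ 0.0105  0.0058 -0.    ] 0.15404447467410676 [ 0.4109  0.8277 -1.5277] [-0.0168  0.0431 -0.0262] -0.49808868924802835
```

View pics/v3.png

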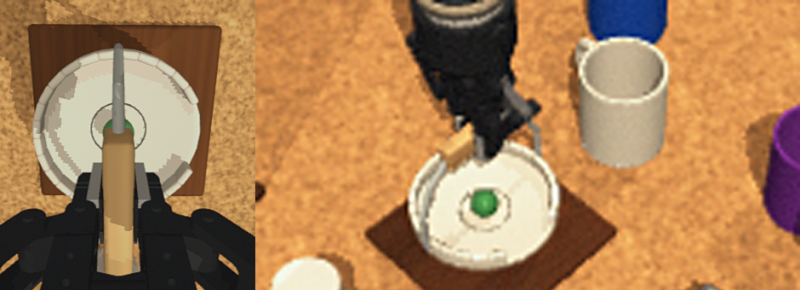

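The dish hangs level about 16 mm up (crop scene: marble at (485,203), inside the ring). Continuing the lift.

{"fn": "send_rows", "kwargs": {
  "motion": [
    {"gripper": 0,"travel": [0,0,-0.5],"rotation": [0,0,0]},
    {"gripper": 0,"travel": [0,0,-1],"rotation": [0,0,0]},
    {"gripper": 0,"travel": [0,0,-1.5],"rotation": [0,0,0]},
    {"gripper": 0,"travel": [0,0,-2],"rotation": [0,0,0]},
    {"gripper": 0,"travel": [0,0,-2.5],"rotation": [0,0,0]},
    {"gripper": 0,"travel": [0,0,-3],"rotation": [0,0,0]},
    {"gripper": 0,"travel": [0,0,-3.5],"rotation": [0,0,0]},
    {"gripper": 0,"travel": [0,0,-4],"rotation": [0,0,0]},
    {"gripper": 0,"travel": [0,0,-4],"rotation": [0,0,0]},
    {"gripper": 0,"travel": [0,0,-4],"rotation": [0,0,0]},
    {"gripper": 0,"travel": [0,0,-4],"rotation": [0,0,0]},
    {"gripper": 0,"travel": [0,0,-4],"rotation": [0,0,0]}
  ]
}}

```text
t: 8.38
tcp_pos: [0.5163, 0.0215, 0.1532]
tool_rot: [0.584, 0.812, 0.0, 0.0]
force: [0.1, 0.4, -3.4]
finger_gap: 0.155
```

{"fn": "send_rows", "kwargs": {
  "motion": [
    {"gripper": 0,"travel": [0,0,-4],"rotation": [0,0,0]},
    {"gripper": 0,"travel": [0,0,-4],"rotation": [0,0,0]},
    {"gripper": 0,"travel": [0,0,-4],"rotation": [0,0,0]},
    {"gripper": 0,"travel": [0,0,-4],"rotation": [0,0,0]},
    {"gripper": 0,"travel": [0,0,-4],"rotation": [0,0,0]},
    {"gripper": 0,"travel": [0,0,-4],"rotation": [0,0,0]},
    {"gripper": 0,"travel": [0,0,-4],"rotation": [0,0,0]},
    {"gripper": 0,"travel": [0,0,-4],"rotation": [0,0,0]},
    {"gripper": 0,"travel": [0,0,-4],"rotation": [0,0,0]},
    {"gripper": 0,"travel": [0,0,-3.5],"rotation": [0,0,0]},
    {"gripper": 0,"travel": [0,0,-3],"rotation": [0,0,0]},
    {"gripper": 0,"travel": [0,0,-2.5],"rotation": [0,0,0]}
  ]
}}

```text
t: 9.38
tcp_pos: [0.5163, 0.0215, 0.1981]
tool_rot: [0.584, 0.812, 0.0, 0.0]
force: [0.6, -0.2, -2.8]
finger_gap: 0.153
```

{"fn": "send_rows", "kwargs": {
  "motion": [
    {"gripper": 0,"travel": [0,0,-2],"rotation": [0,0,0]},
    {"gripper": 0,"travel": [0,0,-1.5],"rotation": [0,0,0]},
    {"gripper": 0,"travel": [0,0,-1],"rotation": [0,0,0]},
    {"gripper": 0,"travel": [0,0,-0.5],"rotation": [0,0,0]},
    {"gripper": 0,"travel": [0,0,0],"rotation": [0,0,0]},
    {"gripper": 0,"travel": [0,0,0],"rotation": [0,0,0]},
    {"gripper": 0,"travel": [0,0,0],"rotation": [0,0,0]},
    {"gripper": 0,"travel": [0,0,0],"rotation": [0,0,0]},
    {"gripper": 0,"travel": [0,0,0],"rotation": [0,0,0]},
    {"gripper": 0,"travel": [0,0,0],"rotation": [0,0,0]}
  ]
}}

```text
t: 10.22
tcp_pos: [0.5163, 0.0215, 0.2027]
tool_rot: [0.584, 0.812, -0.0, -0.0]
force: [0.5, -0.1, -2.7]
finger_gap: 0.158
```

```bash
python3 st.py; python3 - <<'E'
from h import *
for n in('top','scene'):
    im=snap(n,n+'4.png');h=cv2.cvtColor(im,cv2.COLOR_RGB2HSV);x,y,w,hh=(320,180,60,60) if n=='top' else (250,130,80,110)
    m=cv2.inRange(h,(45,80,30),(85,255,255))[y:y+hh,x:x+w];ys,xs=np.nonzero(m);
    if len(xs): print(n,len(xs),xs.mean()+x,ys.mean()+y, onz(n,xs.mean()+x,ys.mean()+y,.128))
E
```

```text
10.2167 [0.5163 0.0215 0.2027] yaw y 18.51610508031142 tilt(mrad) z-axis [-0.1129  0.0177] level fix rotvec deg tool [-0.0058 -0.003   0.    ] 0.15802662213998545 [ 0.4581 -0.1478 -2.6939] [ 0.0172 -0.0122  0.0275] -0.4980860949198839
scene 56 284.57142857142856 201.28571428571428 [0.51532741 0.02053133 0.128     ]
```

{"fn": "send_rows", "kwargs": {
  "motion": [
    {"gripper": 0,"travel": [0,0,0],"rotation": [0,0,-0.1]},
    {"gripper": 0,"travel": [0,0,0],"rotation": [0,0,-0.2]},
    {"gripper": 0,"travel": [0,0,0],"rotation": [0,0,-0.3]},
    {"gripper": 0,"travel": [0,0,0],"rotation": [0,0,-0.4]},
    {"gripper": 0,"travel": [0,0,0],"rotation": [0,0,-0.5]},
    {"gripper": 0,"travel": [0,0,0],"rotation": [0,0,-0.6]},
    {"gripper": 0,"travel": [0,0,0],"rotation": [0,0,-0.7]},
    {"gripper": 0,"travel": [0,0,0],"rotation": [0,0,-0.8]},
    {"gripper": 0,"travel": [0,0,0],"rotation": [0,0,-0.9]},
    {"gripper": 0,"travel": [0,0,0],"rotation": [0,0,-1.0]},
    {"gripper": 0,"travel": [0,0,0],"rotation": [0,0,-1.1]},
    {"gripper": 0,"travel": [0,0,0],"rotation": [0,0,-1.2]}
  ]
}}

```text
t: 11.32
tcp_pos: [0.5163, 0.0215, 0.2027]
tool_rot: [0.527, 0.85, 0.0, -0.0]
force: [0.1, 0.1, -2.5]
finger_gap: 0.154
```

{"fn": "send_rows", "kwargs": {
  "motion": [
    {"gripper": 0,"travel": [0,0,0],"rotation": [0,0,-1.2]},
    {"gripper": 0,"travel": [0,0,0],"rotation": [0,0,-1.2]},
    {"gripper": 0,"travel": [0,0,0],"rotation": [0,0,-1.2]},
    {"gripper": 0,"travel": [0,0,0],"rotation": [0,0,-1.2]},
    {"gripper": 0,"travel": [0,0,0],"rotation": [0,0,-1.2]},
    {"gripper": 0,"travel": [0,0,0],"rotation": [0,0,-1.2]},
    {"gripper": 0,"travel": [0,0,0],"rotation": [0,0,-1.2]},
    {"gripper": 0,"travel": [0,0,0],"rotation": [0,0,-1.2]},
    {"gripper": 0,"travel": [0,0,0],"rotation": [0,0,-1.2]},
    {"gripper": 0,"travel": [0,0,0],"rotation": [0,0,-1.2]},
    {"gripper": 0,"travel": [0,0,0],"rotation": [0,0,-1.2]},
    {"gripper": 0,"travel": [0,0,0],"rotation": [0,0,-1.2]}
  ]
}}

```text
t: 12.32
tcp_pos: [0.5163, 0.0215, 0.2027]
tool_rot: [0.416, 0.909, 0.0, -0.0]
force: [0.4, -0.5, -1.9]
finger_gap: 0.151
```

```bash
python3 st.py; python3 - <<'E'
from h import *
for n in('scene',):
    im=snap(n,n+'5.png');h=cv2.cvtColor(im,cv2.COLOR_RGB2HSV);x,y,w,hh=(250,130,80,110)
    m=cv2.inRange(h,(45,80,30),(85,255,255))[y:y+hh,x:x+w];ys,xs=np.nonzero(m);
    if len(xs): print(n,len(xs),onz(n,xs.mean()+x,ys.mean()+y,.128))
E
```

```text
12.3167 [0.5163 0.0215 0.2027] yaw y 40.83532440402019 tilt(mrad) z-axis [-0.0153  0.0116] level fix rotvec deg tool [-0.0002 -0.0011  0.    ] 0.15095552975734405 [ 0.3517 -0.493  -1.8699] [-0.0061  0.003   0.0111] -0.8876336676516858
scene 55 [0.51641283 0.02144643 0.128     ]
```

The marble is still centred, within about 1 mm of the tool axis. Continuing.

{"fn": "send_rows", "kwargs": {
  "motion": [
    {"gripper": 0,"travel": [0,0,0],"rotation": [0,0,-1.2]},
    {"gripper": 0,"travel": [0,0,0],"rotation": [0,0,-1.2]},
    {"gripper": 0,"travel": [0,0,0],"rotation": [0,0,-1.2]},
    {"gripper": 0,"travel": [0,0,0],"rotation": [0,0,-1.2]},
    {"gripper": 0,"travel": [0,0,0],"rotation": [0,0,-1.2]},
    {"gripper": 0,"travel": [0,0,0],"rotation": [0,0,-1.2]},
    {"gripper": 0,"travel": [0,0,0],"rotation": [0,0,-1.2]},
    {"gripper": 0,"travel": [0,0,0],"rotation": [0,0,-1.2]},
    {"gripper": 0,"travel": [0,0,0],"rotation": [0,0,-1.2]},
    {"gripper": 0,"travel": [0,0,0],"rotation": [0,0,-1.2]},
    {"gripper": 0,"travel": [0,0,0],"rotation": [0,0,-1.2]},
    {"gripper": 0,"travel": [0,0,0],"rotation": [0,0,-1.2]}
  ]
}}

```text
t: 13.37
tcp_pos: [0.5163, 0.0215, 0.2027]
tool_rot: [0.299, 0.954, -0.0, -0.0]
force: [-0.6, 0.2, -2.5]
finger_gap: 0.15
```

{"fn": "send_rows", "kwargs": {
  "motion": [
    {"gripper": 0,"travel": [0,0,0],"rotation": [0,0,-1.2]},
    {"gripper": 0,"travel": [0,0,0],"rotation": [0,0,-1.2]},
    {"gripper": 0,"travel": [0,0,0],"rotation": [0,0,-1.2]},
    {"gripper": 0,"travel": [0,0,0],"rotation": [0,0,-1.2]},
    {"gripper": 0,"travel": [0,0,0],"rotation": [0,0,-1.2]},
    {"gripper": 0,"travel": [0,0,0],"rotation": [0,0,-1.2]},
    {"gripper": 0,"travel": [0,0,0],"rotation": [0,0,-1.2]},
    {"gripper": 0,"travel": [0,0,0],"rotation": [0,0,-1.2]},
    {"gripper": 0,"travel": [0,0,0],"rotation": [0,0,-1.2]},
    {"gripper": 0,"travel": [0,0,0],"rotation": [0,0,-1.2]},
    {"gripper": 0,"travel": [0,0,0],"rotation": [0,0,-1.2]},
    {"gripper": 0,"travel": [0,0,0],"rotation": [0,0,-1.2]}
  ]
}}

```text
t: 14.37
tcp_pos: [0.5163, 0.0215, 0.2027]
tool_rot: [0.177, 0.984, -0.0, -0.0]
force: [-0.2, -0.3, -1.1]
finger_gap: 0.155
```

{"fn": "send_rows", "kwargs": {
  "motion": [
    {"gripper": 0,"travel": [0,0,0],"rotation": [0,0,-1.2]},
    {"gripper": 0,"travel": [0,0,0],"rotation": [0,0,-1.2]},
    {"gripper": 0,"travel": [0,0,0],"rotation": [0,0,-1.2]},
    {"gripper": 0,"travel": [0,0,0],"rotation": [0,0,-1.2]},
    {"gripper": 0,"travel": [0,0,0],"rotation": [0,0,-1.2]},
    {"gripper": 0,"travel": [0,0,0],"rotation": [0,0,-1.2]},
    {"gripper": 0,"travel": [0,0,0],"rotation": [0,0,-1.2]},
    {"gripper": 0,"travel": [0,0,0],"rotation": [0,0,-1.2]},
    {"gripper": 0,"travel": [0,0,0],"rotation": [0,0,-1.2]},
    {"gripper": 0,"travel": [0,0,0],"rotation": [0,0,-1.2]},
    {"gripper": 0,"travel": [0,0,0],"rotation": [0,0,-1.2]},
    {"gripper": 0,"travel": [0,0,0],"rotation": [0,0,-1.2]}
  ]
}}

```text
t: 15.37
tcp_pos: [0.5163, 0.0215, 0.2027]
tool_rot: [0.052, 0.999, 0.0, -0.0]
force: [-0.3, 0.5, -2.8]
finger_gap: 0.153
```

{"fn": "send_rows", "kwargs": {
  "motion": [
    {"gripper": 0,"travel": [0,0,0],"rotation": [0,0,-1.2]},
    {"gripper": 0,"travel": [0,0,0],"rotation": [0,0,-1.2]},
    {"gripper": 0,"travel": [0,0,0],"rotation": [0,0,-1.2]},
    {"gripper": 0,"travel": [0,0,0],"rotation": [0,0,-1.2]},
    {"gripper": 0,"travel": [0,0,0],"rotation": [0,0,-1.2]},
    {"gripper": 0,"travel": [0,0,0],"rotation": [0,0,-1.2]},
    {"gripper": 0,"travel": [0,0,0],"rotation": [0,0,-1.2]},
    {"gripper": 0,"travel": [0,0,0],"rotation": [0,0,-1.2]},
    {"gripper": 0,"travel": [0,0,0],"rotation": [0,0,-1.2]},
    {"gripper": 0,"travel": [0,0,0],"rotation": [0,0,-1.2]},
    {"gripper": 0,"travel": [0,0,0],"rotation": [0,0,-1.2]},
    {"gripper": 0,"travel": [0,0,0],"rotation": [0,0,-1.2]}
  ]
}}

```text
t: 16.37
tcp_pos: [0.5163, 0.0215, 0.2027]
tool_rot: [-0.074, 0.997, -0.0, -0.0]
force: [0.2, -0.7, -2.3]
finger_gap: 0.156
```

{"fn": "send_rows", "kwargs": {
  "motion": [
    {"gripper": 0,"travel": [0,0,0],"rotation": [0,0,-1.1]},
    {"gripper": 0,"travel": [0,0,0],"rotation": [0,0,-1.1]},
    {"gripper": 0,"travel": [0,0,0],"rotation": [0,0,-1.0]},
    {"gripper": 0,"travel": [0,0,0],"rotation": [0,0,-0.9]},
    {"gripper": 0,"travel": [0,0,0],"rotation": [0,0,-0.8]},
    {"gripper": 0,"travel": [0,0,0],"rotation": [0,0,-0.7]},
    {"gripper": 0,"travel": [0,0,0],"rotation": [0,0,-0.6]},
    {"gripper": 0,"travel": [0,0,0],"rotation": [0,0,-0.5]},
    {"gripper": 0,"travel": [0,0,0],"rotation": [0,0,-0.4]},
    {"gripper": 0,"travel": [0,0,0],"rotation": [0,0,-0.3]},
    {"gripper": 0,"travel": [0,0,0],"rotation": [0,0,-0.1]},
    {"gripper": 0,"travel": [0,0,0],"rotation": [0,0,0]}
  ]
}}

```text
t: 17.37
tcp_pos: [0.5163, 0.0215, 0.2027]
tool_rot: [-0.138, 0.99, 0.0, 0.0]
force: [-0.9, 0.2, -2.7]
finger_gap: 0.156
```

{"fn": "send_rows", "kwargs": {
  "motion": [
    {"gripper": 0,"travel": [0,0,0],"rotation": [0,0,0]},
    {"gripper": 0,"travel": [0,0,0],"rotation": [0,0,0]},
    {"gripper": 0,"travel": [0,0,0],"rotation": [0,0,0]},
    {"gripper": 0,"travel": [0,0,0],"rotation": [0,0,0]},
    {"gripper": 0,"travel": [0,0,0],"rotation": [0,0,0]},
    {"gripper": 0,"travel": [0,0,0],"rotation": [0,0,0]}
  ]
}}

```text
t: 17.87
tcp_pos: [0.5163, 0.0215, 0.2027]
tool_rot: [-0.138, 0.99, 0.0, -0.0]
force: [0.0, -0.2, -2.8]
finger_gap: 0.155
```

```bash
python3 st.py; python3 - <<'E'
from h import *
import pickle
np.set_printoptions(precision=4,suppress=True)
c=manip.calibration('wrist');pickle.dump(c,open('w6.pkl','wb'))
a=snap('wrist','w6.png');b=snap('scene','s6.png')
h=cv2.cvtColor(b,cv2.COLOR_RGB2HSV);x,y,w,hh=(250,130,80,110)
m=cv2.inRange(h,(45,80,30),(85,255,255))[y:y+hh,x:x+w];ys,xs=np.nonzero(m)
if len(xs): print(len(xs),onz('scene',xs.mean()+x,ys.mean()+y,.128))
b=cv2.resize(b[130:270,220:380],(457,400),interpolation=cv2.INTER_CUBIC)
cv2.imwrite('pics/v6.png',cv2.resize(np.hstack([a[:,100:540],b])[:,:,::-1],(800,357)))
E
```

```text
17.8667 [0.5163 0.0215 0.2027] yaw y 105.81334927313856 tilt(mrad) z-axis [-0.0472  0.0331] level fix rotvec deg tool [ 0.0026 -0.0021  0.    ] 0.15489940216598605 [ 0.0477 -0.1879 -2.787 ] [0.0101 0.0267 0.026 ] -2.021720421999095
57 [0.5167 0.0236 0.128 ]
```

View pics/v6.png

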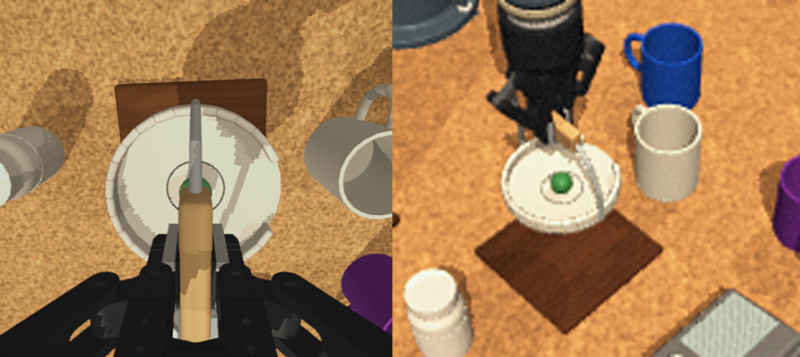

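Left half (wrist): the gap in the rim opens to the right, about (275,200), straight at the mug. The marble is in the ring under the bar. Right half (scene): the dish hangs level above the trivet, the marble at (562,182) is centred in the ring, and the mug, pills and monitor are in place. Handing in.

```bash
python3 -c "
from station import manip
print(manip.sign_off())"
```

```text
the job is handed in; nothing more can be done
None
```

I gripped the dish by its wooden bar at 60 N and lifted it 100 mm straight up. I then turned it 87.3° over about 7 s, so the gap now faces the white mug. The job was handed in at about 18 s with the dish still held.

**Last checks:**
- **Position:** The tool is at (0.516, 0.022, 0.203) m, over the trivet, and stayed there throughout the turn. Its tilt is under 0.1 mrad.
- **Aim:** The gap axis is at 105.8°, taken from the tool's heading. The mug lies at about 105.3° from the dish, give or take a degree or so. The quarter turn is 87.3° rather than 90° because I aimed at the mug itself.
- **Marble:** It is about 2 mm from the middle of the ring.
- **Other objects:** By eye, the mug, pill bottle and monitor look unmoved. The organiser was not in the last pictures, but the arm never went near it.

**Disagreements:**
- The measured height of the bar's top was 0.128 m, against 0.134 m from the given sizes. I used the given height, and the grip held.
- My first reading over the dish was taken before the arm had settled, so I had to correct the approach by about 7 mm before closing the jaws.

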